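# Snap the clip cover onto a controller housing and keep it pressed

### The job

Pick up the loose clip cover, which has a finger grip on top, and press it onto the open grey controller housing until the snap latches give way with a click and the cover sits flush on the rim all round; either way round is right. Then keep pressing: the job finishes with the gripper still on the cover, holding it down with a light steady push of about 10 N. Leave the tape roll, the small fan and the power brick where they are.

Things in the scene. Friction and masses are not known exactly. Their poses are not given: they have to be found in the camera images.
- housing: Open-topped grey plastic box with a green circuit board inside, fixed to the table (never moves). Outside 114 (x) x 80 (y) x 46 mm high; screwed ears 5 mm high out to 73 mm either side along x; walls 6 mm, opening 102 x 68 mm. Two short black cable glands stick out 14 mm on its +y side. Origin: centre of its underside, on the table; z up.
- housing_rim (a point): Centre of the housing's mouth at the height of the rim, 46 mm above the housing's origin; axes as the housing.
- latch_line (a point): Point in the housing midway between its two snap latches, 13.9 mm below the rim. The latches are round steel beads lying along y in the middle of the +x and -x end walls, each standing 5 mm into the opening and sprung: it gives way outward at about 3 N per mm.
- cover: Loose grey plastic clip cover, about 0.09 kg, standing right way up on its legs on the table. Plate 112 (x) x 78 (y) x 4 mm, underside 21.5 mm above the origin; finger grip on top. Origin: centre of the plane of the leg feet; z up. Same shape when turned half round; it goes on with its x axis along the housing's x axis (either way).
- cover_feet (a point): The cover's origin again: below the plate are two snap legs at x = +-45 mm (30 mm wide, 21.5 mm down, round beads at the feet, 97 mm over the beads) and two locating tongues at y = +-30.5 mm (40 mm wide, 65 mm over them, 15.5 mm down). All of them go into the housing's opening.
- cover_seat (a point): Centre of the underside of the plate, 21.5 mm above the cover's origin; fully home it meets housing_rim. Going down, the legs meet the latches about 10 mm above that; the push rises to a peak of some 8 to 16 N, then suddenly drops as the leg beads slip past, 5 to 7 mm above the rim (it may even pull), and rises again only when the plate lands on the rim.
- cover_grip (a point): Centre of the top of the finger grip: a block 16 mm thick (x), 50 mm long (y) and 26 mm high, whose top is 51.5 mm above the cover's origin and 26 mm above the top of the plate. Grip it from above across its 16 mm (along the cover's x axis).
- tape_roll: Bystander: roll of yellow packing tape lying flat, 99 mm across, 45 mm high; origin at the centre of its underside. Leave it alone.
- small_fan: Bystander: small black case fan, 40 x 40 x 15 mm, lying flat; origin at the centre of its underside. Leave it alone.
- power_brick: Bystander: black power adapter, 127 x 52 x 30 mm, lying flat; origin under its middle. Leave it alone.
Not all that is in view belongs to the job. What is shaped like the cover but blue or red is not meant.

How it is judged:
By the outcome, as a careful person would: the job done as asked, in the order asked, and still so for the second after the job is handed in, while the arm keeps its last pose, push and grip.
It also fails if it takes over 54 s, if anything falls off the work surface, if the arm or the gripper's body presses on something with over 40 N, if the wrist force passes 120 N, or if a joint passes its speed limit or range.

### The arm

A 6-joint arm with a two-finger parallel gripper is mounted at the origin on a cart in front of the work surface, level with it; the furniture and walls round the work are solid. World frame = base frame: x ahead of the robot, y to its left, z up, the work surface at z = 0. Lengths are in m, angles in rad, forces in N, time in s.
With the tool pointing down it reaches from about 0.4 to 0.825 m from the base axis. Payload 7 kg.
Tool frame: the origin (TCP) lies on the centre line of the jaws, within the pads' length; the fingertips stand 22 mm ahead of it and the grasp point (between the pads) lies 3 mm ahead of it; z points along the fingers, y is the line along which they close (so a half turn about z gives the same grasp; the last joint's range is limited). The gripper opens to 88 mm and grips with 3 to 60 N. Pads are 19 mm wide; open, the fingers measure 130 mm over their backs; the gripper's body (78 mm by 193 mm) begins 47 mm behind the grasp point.
Start: joints at [0.288, 0.359, 0.012, 0, -1.224, -0.288], TCP at [0.675, -0, 0.249] pointing down, gripper open.
Joint ranges: [-3.07, 3.07], [-1.43, 2.12], [-1.02, 1.25], [-3.03, 1.67], [-3.05, -0], [-3.03, 3.03]. Speed limits (rad/s): [2.39, 2.39, 3.01, 3.14, 3.14, 3.14].

### API

Orientations are given as a rotation vector (axis times angle).
In Python, from cell import arm, command_gripper, viewer gives the robot as it stands. The module is installed in compiled form; this text tells all that it offers. Calls block until the motion is done:
- arm.move_pose(position, orientation): joint-space move of the TCP to a pose.
- arm.move_straight(position, frame=None, speed=0.15): straight line of the TCP; frame=None keeps the orientation; speed is the mean speed in m/s.
- arm.move_joints(angles): joint-space move.
- command_gripper(opening, grip_force=None): opening from 0.0 (shut) to 1.0 (fully open); grip_force is the grip in N (None keeps the last); returns when the fingers have stopped.
- arm.sleep(seconds).
- arm.inverse_kinematics(position, orientation): joint angles nearest the present ones, or None.
- arm.get_state(): the state.
- viewer.camera(name): name is "scene" or "side" or "wrist"; returns the picture (400x640x3 uint8, red, green, blue); there is no depth.
- viewer.calibration(name): a dict with "camera_matrix" (3x3 intrinsics, pixels), "D" ([k1, k2, p1, p2, k3] as OpenCV has them; the pictures are not rectified), "world_from_camera" (4x4, takes a point from camera to world coordinates). Camera axes: x right, y down, z forward; pixel columns grow to the right and rows downward; lengths in m; the calibration is good to about 2 mm. A picture is of the moment at which its call begins: read the wrist's pose just before it. calibration takes no time and is no camera call; for the wrist camera it gives the pose at the moment of the call.
A pose or a line that the arm cannot do raises arm.MotionError and nothing moves.
- arm.sign_off(): hands the job in; it is judged then, once.
The state is a dict: "clock": time; "joint_positions": joint angles; "dq": joint speeds; "tau": joint torques, N m; "tcp_pos": TCP position; "eef_rot": TCP orientation; "contact_force": force on the tool from outside, world axes, zero at the start; "moment": the same for the moment, N m; "width": opening from 0.0 (shut) to 1.0 (fully open); "grasp_force": force on a finger pad.
Only numpy, scipy, OpenCV 4.12 (cv2) and the standard library are available. Lean on these libraries where they do the work, as an engineer would, in place of code of your own. Each camera call takes 0.05 s, during which the arm holds its last target. There are 200 camera calls.

## Working session

There is one attempt and no reset: what is moved stays moved. The work goes in short steps, each a Python script; the robot and the scene stay as the last script left them, time stands still between calls to the robot, and variables do not carry over. Pictures are saved under pics/ and viewed, at most 10 in all, crops included, and the job is handed in when it is done.

```bash
mkdir -p pics; python3 - <<'E'
from cell import arm,viewer
import cv2
for n in("scene","side","wrist"):
    im=viewer.camera(n); cv2.imwrite(f"pics/{n}0.png",im[:,:,::-1])
    c=viewer.calibration(n); print(n,c["camera_matrix"].round(1).tolist(),c["D"],c["world_from_camera"].round(4).tolist())
s=arm.get_state(); print(s)
E
```

```text
scene [[493.4, 0.0, 317.3], [0.0, 493.4, 197.7], [0.0, 0.0, 1.0]] [-0.04380119  0.          0.          0.          0.        ] [[-0.5427, -0.3688, 0.7547, -0.5619], [-0.8397, 0.261, -0.4763, 0.7635], [-0.0213, -0.8921, -0.4513, 0.7107], [0.0, 0.0, 0.0, 1.0]]
side [[452.6, 0.0, 320.5], [0.0, 452.6, 197.7], [0.0, 0.0, 1.0]] [-0.08196505  0.          0.          0.          0.        ] [[0.9701, -0.1265, 0.2073, 0.2822], [-0.2428, -0.5068, 0.8272, -0.807], [0.0004, -0.8527, -0.5224, 0.6543], [0.0, 0.0, 0.0, 1.0]]
wrist [[354.2, 0.0, 318.2], [0.0, 354.2, 202.0], [0.0, 0.0, 1.0]] [-0.06414383  0.          0.          0.          0.        ] [[-1.0, 0.0015, -0.0001, 0.6759], [0.0014, 0.969, 0.2472, -0.0672], [0.0004, 0.2472, -0.969, 0.3839], [0.0, 0.0, 0.0, 1.0]]
{'clock': 0.15, 'joint_positions': array([ 2.88121330e-01,  3.59214665e-01,  1.12641649e-02, -2.43919033e-04,
       -1.22414411e+00, -2.88108217e-01]), 'dq': array([-0.00014975, -0.00281935,  0.00343013,  0.00181469,  0.00070133,
       -0.00094793]), 'tau': array([ 1.39394037e-04, -5.83274567e+01,  2.93289685e+01,  7.00122759e+00,
        8.75052094e-03, -9.76538854e-05]), 'tcp_pos': array([ 6.74640324e-01, -1.90413567e-05,  2.47842572e-01]), 'eef_rot': array([ 2.22063419e+00, -2.22078943e+00, -1.28905752e-03]), 'contact_force': array([-0.03652025, -0.20877354,  0.79748496]), 'moment': array([-0.06019187,  0.00420723, -0.01778875]), 'grasp_force': 0.0, 'width': 0.9983704731600999}
```

View pics/scene0.png

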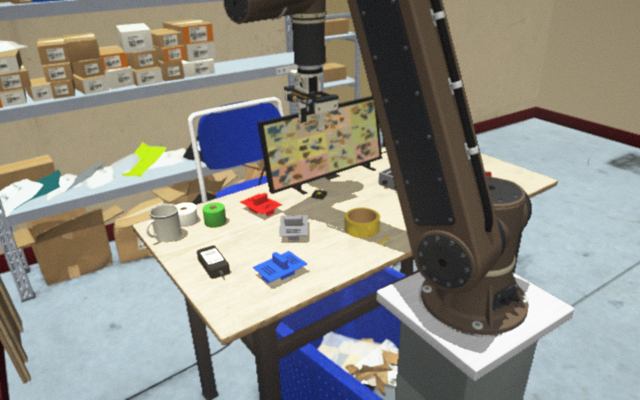

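View pics/side0.png

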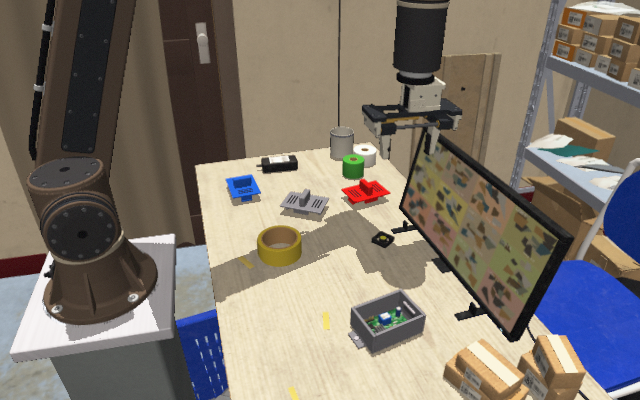

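View pics/wrist0.png

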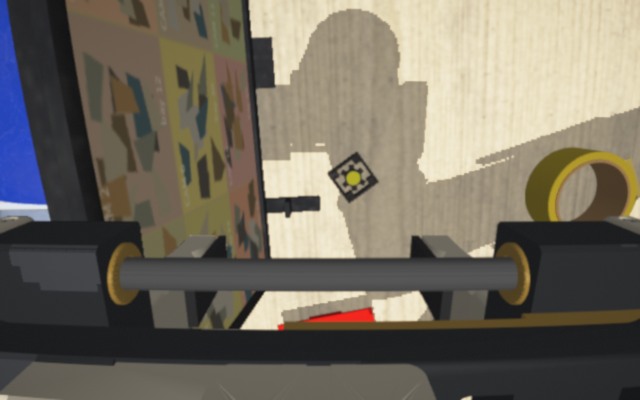

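The grey cover is at side (305,203) and scene (293,228). The blue one at side (243,187) and the red one at side (366,192) are lookalikes. The housing is at side (388,320), the tape at (279,246), the fan at (383,239) and the brick at (279,164). I choose the grey cover and will check it in a close crop.

```bash
cat > h.py <<'E'
import numpy as np,cv2
from cell import arm,viewer,command_gripper
def ray(c,uv,z):
    p=cv2.undistortPoints(np.array([[uv]],float),c["camera_matrix"],np.array(c["D"],float))[0,0]
    T=c["world_from_camera"]; d=T[:3,:3]@[p[0],p[1],1]; o=T[:3,3]
    return o+d*(z-o[2])/d[2]
def proj(c,P):
    T=np.linalg.inv(c["world_from_camera"])
    r,_=cv2.Rodrigues(T[:3,:3]); return cv2.projectPoints(np.array(P,float).reshape(-1,1,3),r,T[:3,3],c["camera_matrix"],np.array(c["D"],float))[0][:,0]
E
python3 - <<'E'
from h import *
c=viewer.calibration("side")
for n,uv,z in [("cover plate",(305,206),.025),("housing",(388,312),.046),("fan",(383,240),.01),("mon",(405,228),0),("mon2",(440,265),0),("mon3",(470,312),0),("tape",(279,240),.045)]: print(n,ray(c,uv,z).round(3))
im=cv2.imread("pics/side0.png")
a=cv2.resize(im[170:230,210:410],(800,240),interpolation=2);b=cv2.resize(im[280:360,340:440],(450,360),interpolation=2)
o=np.zeros((600,800,3),np.uint8);o[:240]=a;o[240:,:450]=b;cv2.imwrite("pics/crop1.png",o)
E
```

```text
cover plate [0.483 0.159 0.025]
housing [ 0.546 -0.262  0.046]
fan [ 0.635 -0.009  0.01 ]
mon [0.712 0.037 0.   ]
mon2 [ 0.732 -0.116  0.   ]
mon3 [ 0.724 -0.263  0.   ]
tape [0.39  0.004 0.045]
```

View pics/crop1.png

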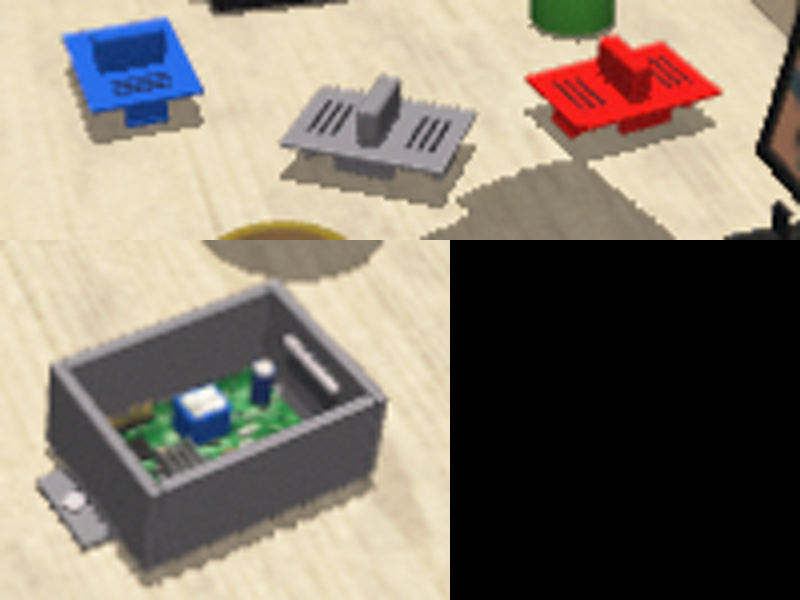

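The crop confirms the grey cover (plate corners at side (280,206), (290,191), (329,197), (321,214)) and the open housing with a green board. Next I take close wrist views of both.

```bash
python3 - <<'E'
from h import *
import pickle
R=np.array([2.2214,-2.2214,0])
out={}
for n,p in [("H",(.546,-.172,.25)),("C",(.483,.245,.25))]:
    arm.move_pose(p,R); arm.sleep(.3)
    c=viewer.calibration("wrist"); im=viewer.camera("wrist")
    out[n]=(im,c); cv2.imwrite(f"pics/w{n}.png",im[:,:,::-1]); print(arm.get_state()["clock"])
pickle.dump(out,open("w.pkl","wb"))
o=np.vstack([cv2.resize(out[n][0][:230,120:520,::-1],(520,299),interpolation=2) for n in "HC"]);cv2.imwrite("pics/wHC.png",o)
E
```

```text
1.3667
3.275
```

View pics/wHC.png

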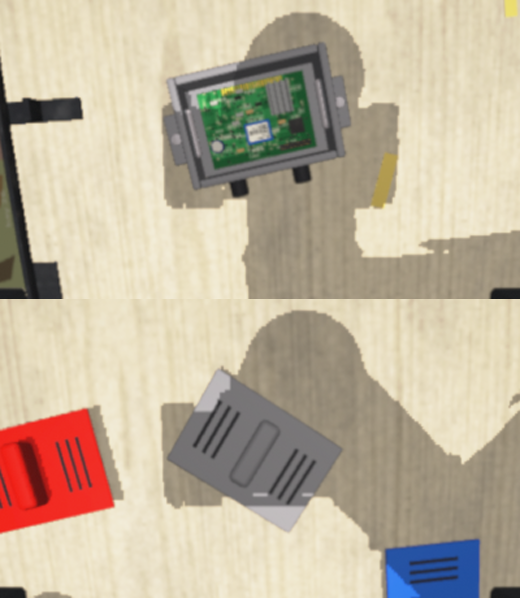

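```bash
python3 - <<'E'
import cv2
for n,x,y in (("H",240,28),("C",240,50)):
    im=cv2.imread(f"pics/w{n}.png")[y:y+120,x:x+160]
    cv2.imwrite(f"pics/z{n}.png",cv2.resize(im,(800,600),interpolation=cv2.INTER_CUBIC))
E
```

```text
(no output)
```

View pics/zH.png

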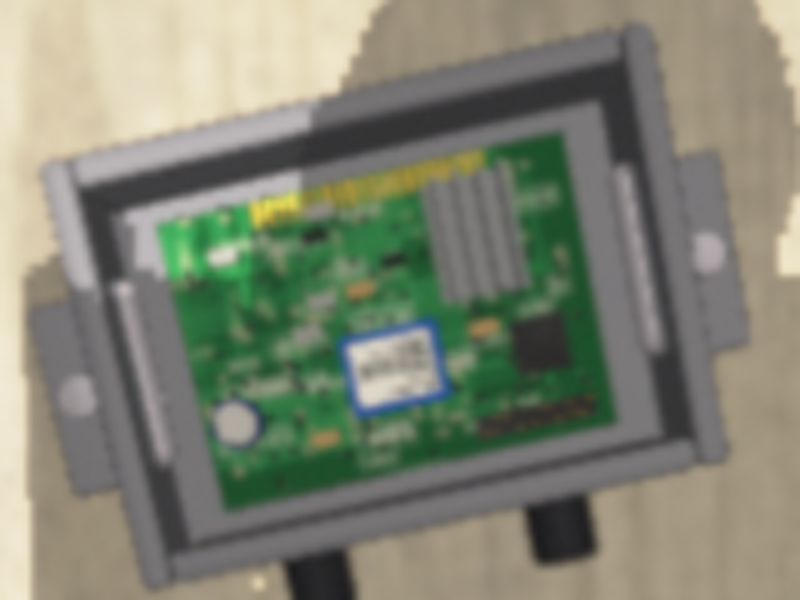

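View pics/zC.png

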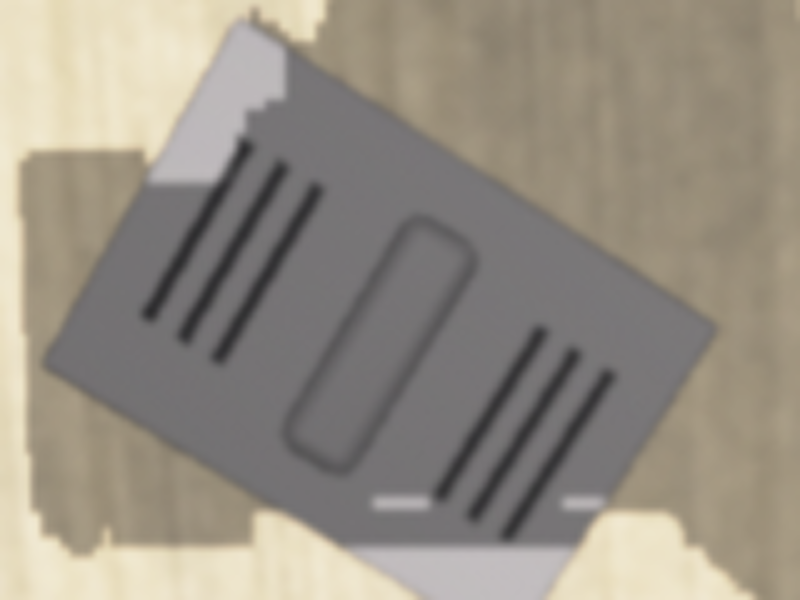

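```bash
cat >> h.py <<'E'
def fit(c,uv,loc,z,x0):
    from scipy.optimize import least_squares
    loc=np.array(loc,float)
    def f(p):
        cs,sn=np.cos(p[2]),np.sin(p[2])
        P=np.c_[p[0]+cs*loc[:,0]-sn*loc[:,1],p[1]+sn*loc[:,0]+cs*loc[:,1],np.full(len(loc),z)]
        return (proj(c,P)-uv).ravel()
    r=least_squares(f,x0); return r.x,f(r.x).reshape(-1,2)
E
python3 - <<'E'
from h import *
import pickle
o=pickle.load(open("w.pkl","rb"))
z=lambda L,off:(np.array(L,float)+.5)/5-.5+off
# image right=-x, down=+y
cH=o["H"][1];cC=o["C"][1]
q=lambda a,b:[(a,-b),(-a,-b),(-a,b),(a,b)] # TL TR BR BL
H=z([(45,162),(648,25),(727,460),(153,588)],(240,28)); Hi=z([(82,188),(622,62),(690,440),(185,548)],(240,28))
for uv,l in((H,q(.057,.04)),(Hi,q(.051,.034))):
    p,r=fit(cH,uv,l,.046,[.55,-.26,0]); print("H",p.round(4),r.round(1).tolist())
C=z([(240,18),(717,327),(45,362)],(240,50)); l=[(.056,-.039),(-.056,-.039),(.056,.039)]
p,r=fit(cC,C,l,.0255,[.48,.16,.5]); print("C",p.round(4),r.round(1).tolist())
print("grip",ray(cC,z([(381,345)],(240,50))[0],.0515).round(4))
c=viewer.calibration("side")
S=[(280.2,206.5),(290,191.2),(328.7,197.5),(321.2,213.7)]
print([ray(c,s,.0255).round(4).tolist() for s in S],np.mean([ray(c,s,.0255) for s in S],0))
E
```

```text
H [ 0.548  -0.2581  0.2159] [[-1.3, 0.1], [1.4, -1.2], [1.4, 0.5], [-1.5, 1.0]]
H [ 0.5477 -0.2582  0.2194] [[-0.5, 0.2], [1.5, -0.5], [1.8, -0.8], [-2.9, 1.5]]
C [ 0.4871  0.1839 -0.5583] [[-0.1, -0.8], [1.2, 0.3], [-1.1, 0.7]]
grip [0.4868 0.1832 0.0515]
[[0.4203, 0.1716, 0.0255], [0.4593, 0.2416, 0.0255], [0.5531, 0.1843, 0.0255], [0.5147, 0.1135, 0.0255]] [0.48686421 0.1777589  0.0255    ]
```

The zoomed housing has rim corners at (45,162), (648,25), (727,460) and (153,588), with the glands on the lower (+y) side. The cover plate corners are at (240,18), (717,327) and (45,362), with the grip centre at (381,345). Now I pick it up.

```bash
cat >> h.py <<'E'
from scipy.spatial.transform import Rotation as Ro
def ori(yaw): return (Ro.from_rotvec([0,0,yaw])*Ro.from_rotvec(np.array([1,-1,0])*np.pi/2**.5)).as_rotvec()
def st(m=""):
    s=arm.get_state(); print(m,"t",round(s["clock"],2),s["tcp_pos"].round(4),"F",s["contact_force"].round(2),"M",s["moment"].round(2),"w",round(s["width"],3),"g",round(s["grasp_force"],1)); return s
E
python3 - <<'E'
from h import *
o=ori(-.558); x,y=.487,.1836
command_gripper(.5)
arm.move_pose([x,y,.13],o); st()
arm.move_straight([x,y,.0515],speed=.06); st("down")
command_gripper(0.0,45); st("grip")
arm.move_straight([x,y,.16],speed=.08); arm.sleep(.3); st("lift")
arm.move_pose([.548,-.2582,.13],ori(.217)); arm.sleep(.3); st("over")
for n in("side","wrist"): cv2.imwrite(f"pics/{n}2.png",viewer.camera(n)[:,:,::-1])
im=cv2.imread("pics/side2.png")[200:380,280:480]; w=cv2.imread("pics/wrist2.png")
cv2.imwrite("pics/o2.png",np.vstack([cv2.resize(im,(480,300),interpolation=2)[:,:],cv2.resize(w,(480,300))]))
cv2.imwrite("pics/o2.png",np.hstack([cv2.resize(im,(500,450),interpolation=2),cv2.resize(w,(300,450))]))
E
```

```text
t 4.78 [0.4879 0.1841 0.1308] F [0.64 0.21 0.31] M [ 0.06 -0.11  0.02] w 0.501 g 0.0
down t 6.23 [0.4872 0.1838 0.0519] F [-0.46 -0.22  0.01] M [-0.02 -0.09  0.03] w 0.499 g 0.0
grip t 6.81 [0.487  0.1836 0.0516] F [ 1.18 -0.72  1.31] M [ 0.04  0.01 -0.01] w 0.178 g 45.0
lift t 8.62 [0.4869 0.1835 0.1598] F [ 0.19  0.14 -0.15] M [ 0.03 -0.04  0.08] w 0.18 g 45.0
over t 10.56 [ 0.5483 -0.2576  0.1301] F [ 0.54 -0.85 -1.24] M [-0.06  0.06  0.01] w 0.175 g 45.0
```

View pics/o2.png

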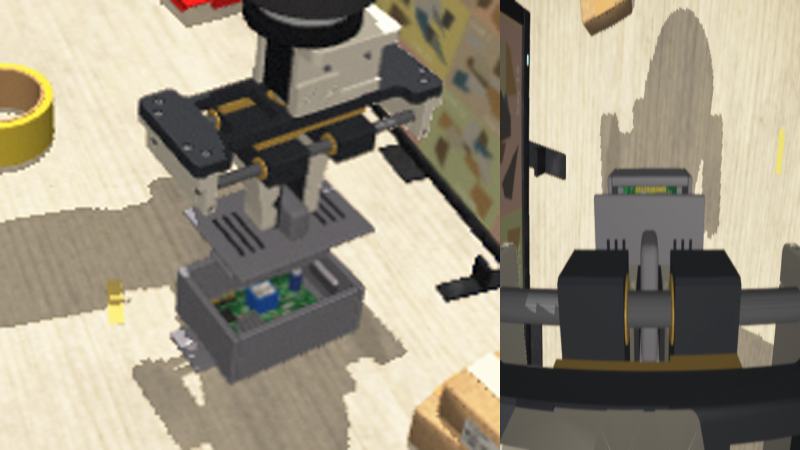

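The cover is held level above the housing. One close crop will check its alignment.

```bash
python3 - <<'E'
import cv2
im=cv2.imread("pics/wrist2.png")[140:230,190:430]
cv2.imwrite("pics/z3.png",cv2.resize(im,(800,300),interpolation=cv2.INTER_CUBIC))
E
```

```text
(no output)
```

View pics/z3.png

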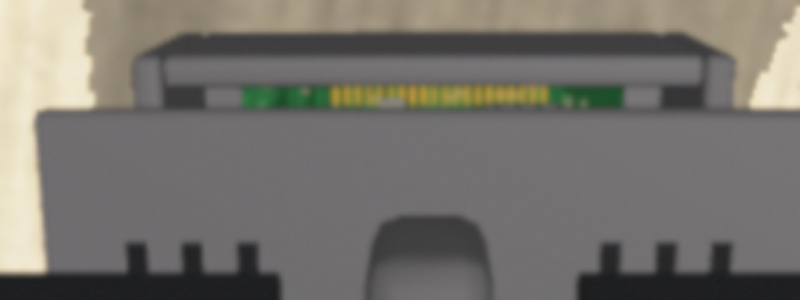

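The cover's front edge is at zoom row about 110, parallel to the housing rim, whose outer edge is at row 56 and inner edge at row 85. The cover's slots are centred on column 429 and the housing on about 434. I convert these to offsets.

```bash
python3 - <<'E'
from h import *
s=arm.get_state(); c=viewer.calibration("wrist"); t=s["tcp_pos"]
k=800/240
f=lambda u,v:((u+.5)/k-.5+190,(v+.5)/k-.5+140)
Rz=Ro.from_rotvec([0,0,-.217])
def rel(u,v,z): return (Rz.apply(ray(c,f(u,v),z)-t)*1e3).round(1)[:2]
zt=t[2]-.026
print("yaw",Ro.from_rotvec(s["eef_rot"]).as_matrix()[:,1])
print("cover edge mid",rel(430,110,zt),"slots",rel(136,245,zt),rel(722,245,zt),"leftcorner",rel(40,112,zt),"edge800",rel(790,109,zt))
for p in [(137,57),(735,58),(163,56),(702,56),(163,85),(702,85)]: print("H",p,rel(*p,.046))
E
```

```text
yaw [-9.76427423e-01 -2.15845915e-01 -1.69385275e-04]
cover edge mid [  0.8 -40. ] slots [ 43.  -20.5] [-41.  -20.5] leftcorner [ 55.3 -39.9] edge800 [-49.4 -40.2]
H (137, 57) [ 55.7 -40.4]
H (735, 58) [-56.3 -40.1]
H (163, 56) [ 50.7 -40.6]
H (702, 56) [-50.1 -40.5]
H (163, 85) [ 51.  -35.1]
H (702, 85) [-50.4 -35. ]
```

```bash
python3 - <<'E'
from h import *
d=Ro.from_rotvec([0,0,.217]).apply([-.0005,0,0]); x,y=.548+d[0],-.2582+d[1]
arm.move_straight([x,y,.100],ori(.217),speed=.05); arm.sleep(.2); b=st("b")["contact_force"]
log=[]
for z in np.arange(.098,.0872,-.001):
    arm.move_straight([x,y,z],speed=.02); s=arm.get_state(); f=s["contact_force"]-b; log.append((round(s["clock"],2),round(z,4),round(s["tcp_pos"][2],4),f.round(1).tolist()))
    if abs(f).max()>6: print("CONTACT");break
for l in log: print(*l)
st()
E
```

```text
b t 11.61 [ 0.5477 -0.2584  0.1004] F [ 0.84 -0.3  -1.35] M [-0.02  0.04 -0.01] w 0.178 g 45.0
11.86 0.098 0.0979 [-0.7, -0.1, 1.0]
12.11 0.097 0.0969 [-0.3, -0.0, 0.7]
12.36 0.096 0.0959 [-1.1, 0.1, 0.5]
12.61 0.095 0.0949 [-1.3, 0.0, 1.3]
12.86 0.094 0.094 [-1.4, -0.2, 0.4]
13.11 0.093 0.0929 [-2.0, 0.5, 0.6]
13.36 0.092 0.0919 [-0.6, 0.5, 0.6]
13.61 0.091 0.0909 [-0.8, 0.0, 0.9]
13.86 0.09 0.0899 [-0.7, 0.9, 0.1]
14.11 0.089 0.0889 [-0.9, 0.3, 1.3]
14.36 0.088 0.0879 [-1.0, 0.4, 0.5]
 t 14.36 [ 0.5475 -0.2583  0.0879] F [-0.14  0.07 -0.81] M [ 0.04  0.01 -0.02] w 0.179 g 45.0
```

The legs and tongues have entered freely. Now I press.

```bash
python3 - <<'E'
from h import *
s=arm.get_state(); x,y=s["tcp_pos"][:2]; log=[]; z=.088
command_gripper(0.0,60)
while z>.072:
    z-=.0005 if z>.0785 else .00025
    arm.move_straight([x,y,z],speed=.02); arm.sleep(.05); s=arm.get_state(); f=s["contact_force"]
    log.append((round(s["clock"],2),round(z,5),round(s["tcp_pos"][2],4),f.round(1).tolist(),s["moment"].round(2).tolist()))
    if f[2]>30 or abs(f[:2]).max()>15: print("HIGH");break
    if z<.079 and f[2]>7.5: print("LANDED");break
for l in log: print(*l)
arm.sleep(.5); st()
E
```

```text
LANDED
14.88 0.0875 0.0875 [0.5, -0.2, -0.7] [0.01, -0.02, 0.02]
15.18 0.087 0.087 [-0.3, -0.3, -0.8] [0.03, -0.01, 0.01]
15.47 0.0865 0.0864 [-0.0, -0.1, -0.7] [0.02, 0.06, -0.03]
15.78 0.086 0.086 [0.6, -0.3, -1.5] [0.04, -0.01, 0.01]
16.07 0.0855 0.0856 [-1.0, -0.8, 0.6] [0.05, 0.11, -0.04]
16.38 0.085 0.0854 [-1.0, 0.8, 3.5] [-0.04, 0.3, 0.05]
16.68 0.0845 0.085 [-1.4, 0.9, 4.9] [-0.01, 0.39, 0.02]
16.98 0.084 0.0847 [-2.3, -0.3, 6.5] [0.05, 0.64, 0.03]
17.27 0.0835 0.0843 [-1.8, -0.7, 8.4] [-0.06, 0.7, 0.05]
17.57 0.083 0.0839 [-2.2, -0.1, 8.1] [-0.15, 0.7, -0.02]
17.88 0.0825 0.0834 [-1.7, -0.2, 8.5] [-0.19, 0.78, -0.01]
18.18 0.082 0.0828 [-2.1, -1.3, 8.1] [-0.37, 0.64, 0.03]
18.48 0.0815 0.082 [-1.6, -0.0, 5.7] [-0.45, 0.43, 0.02]
18.77 0.081 0.081 [0.4, -2.8, 2.2] [-0.78, 0.05, 0.04]
19.07 0.0805 0.0801 [0.2, -1.9, -1.2] [-0.89, -0.25, 0.01]
19.38 0.08 0.0796 [0.7, -1.0, -3.9] [-0.67, -0.34, 0.02]
19.68 0.0795 0.0793 [0.9, -1.1, -5.0] [-0.33, -0.31, -0.02]
19.98 0.079 0.0788 [1.4, -0.8, -3.7] [-0.09, -0.18, -0.02]
20.27 0.0785 0.0783 [0.3, 0.5, -4.8] [0.1, -0.07, -0.04]
20.57 0.07825 0.0782 [-0.2, 0.4, -4.4] [0.16, -0.02, 0.03]
20.88 0.078 0.0779 [0.8, 0.2, -4.1] [0.12, -0.01, 0.03]
21.18 0.07775 0.0777 [0.6, -0.2, -5.1] [0.06, 0.01, -0.0]
21.48 0.0775 0.0775 [0.1, 0.2, -3.5] [0.0, 0.06, 0.04]
21.77 0.07725 0.0773 [-0.4, -0.2, -3.3] [-0.1, 0.16, 0.01]
22.07 0.077 0.0771 [-0.2, -0.4, -2.6] [-0.13, 0.12, -0.02]
22.38 0.07675 0.0769 [0.1, 0.3, -1.9] [-0.1, 0.19, -0.05]
22.68 0.0765 0.0767 [-0.1, 0.4, -1.7] [-0.09, 0.15, 0.01]
22.98 0.07625 0.0764 [-0.3, -0.1, -1.4] [-0.02, 0.03, -0.02]
23.27 0.076 0.0761 [-0.4, -0.2, 0.4] [0.12, -0.04, -0.03]
23.57 0.07575 0.0761 [-0.8, 2.0, 6.3] [0.47, 0.4, -0.01]
23.88 0.0755 0.0761 [-1.8, 0.9, 7.4] [0.63, 0.68, -0.02]
24.18 0.07525 0.0761 [-2.7, 2.9, 9.2] [0.79, 0.96, 0.01]
 t 24.68 [ 0.5477 -0.2583  0.0761] F [-2.17  2.69  8.53] M [ 0.84  0.93 -0.02] w 0.179 g 60.0
```

The cover has clicked through and landed at the expected height. The moment suggests it is bearing on one corner, so I comply in tilt until it is even, then trim to 10 N.

```bash
python3 - <<'E'
from h import *
def avg(n=4):
    L=[]
    for _ in range(n): arm.sleep(.03); s=arm.get_state(); L.append(np.r_[s["contact_force"],s["moment"]])
    return np.mean(L,0),s
w,s=avg(); print("toolz",Ro.from_rotvec(s["eef_rot"]).as_matrix()[:,2].round(4))
p=np.array([.5475,-.2583,.07525]); R=Ro.from_rotvec(ori(.217)); p[:2]=s["tcp_pos"][:2]
for i in range(9):
    R=Ro.from_rotvec([.004*w[3],.004*w[4],0])*R
    p[2]-=np.clip((10-w[2])*.00008,-.0003,.0003)
    arm.move_straight(p,R.as_rotvec(),speed=.02)
    w,s=avg(); print(round(s["clock"],2),p[2].round(5),s["tcp_pos"].round(4),w.round(2),Ro.from_rotvec(s["eef_rot"]).as_matrix()[:,2].round(4))
np.save("p.npy",np.r_[p,R.as_rotvec()])
im=viewer.camera("side"); cv2.imwrite("pics/end.png",cv2.resize(im[250:370,310:470,::-1],(800,600),interpolation=2))
E
```

```text
toolz [ 7.e-04 -3.e-04 -1.e+00]
25.19 0.07513 [ 0.5477 -0.2584  0.0761] [-3.750e+00  3.420e+00  1.059e+01  9.100e-01  1.180e+00 -1.000e-02] [-0.0033  0.003  -1.    ]
25.57 0.07517 [ 0.5478 -0.2584  0.0762] [-4.16  2.78  9.94  0.7   1.   -0.  ] [-0.0077  0.0065 -0.9999]
25.96 0.07517 [ 0.5479 -0.2585  0.0763] [-4.1   2.3  11.41  0.6   0.99  0.03] [-0.0115  0.0092 -0.9999]
26.34 0.07528 [ 0.5479 -0.2586  0.0765] [-4.07  1.95 10.77  0.52  0.96  0.02] [-0.0153  0.0115 -0.9998]
26.73 0.07534 [ 0.548  -0.2586  0.0767] [-4.590e+00  2.280e+00  1.158e+01  4.900e-01  8.700e-01 -1.000e-02] [-0.0188  0.0135 -0.9997]
27.11 0.07547 [ 0.5481 -0.2586  0.0768] [-4.22  1.75 11.42  0.42  0.7  -0.  ] [-0.0221  0.0154 -0.9996]
27.49 0.07558 [ 0.5482 -0.2586  0.0769] [-3.96  2.25 10.95  0.39  0.62 -0.05] [-0.0247  0.0171 -0.9995]
27.88 0.07566 [ 0.5483 -0.2587  0.077 ] [-3.78  2.24 10.78  0.32  0.56 -0.07] [-0.0272  0.0187 -0.9995]
28.26 0.07572 [ 0.5483 -0.2587  0.077 ] [-3.72  1.43 10.29  0.26  0.45 -0.06] [-0.0293  0.0199 -0.9994]
```

View pics/end.png

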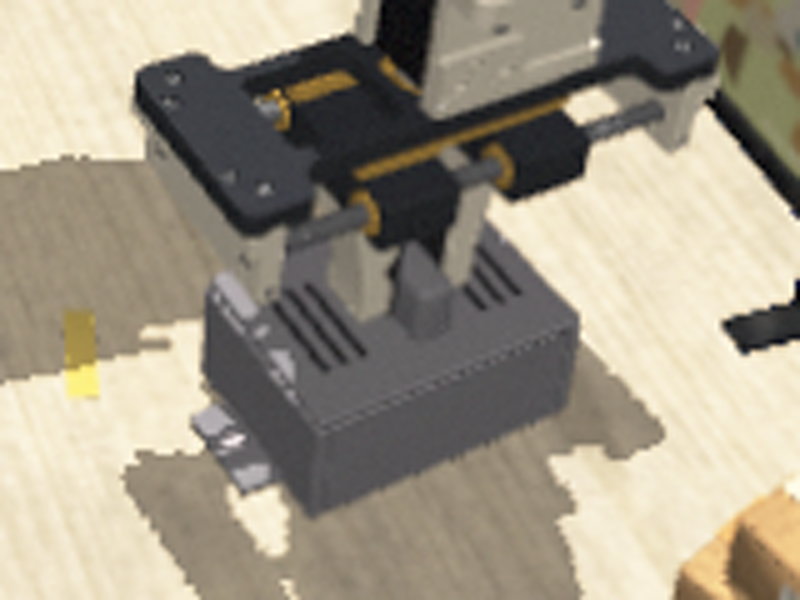

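In the picture the cover sits on the rim all round, but the tilt correction raised the TCP 0.9 mm, so it was the wrong move. I return to vertical and relieve the sideways force instead.

```bash
python3 - <<'E'
from h import *
def avg(n=4):
    L=[]
    for _ in range(n): arm.sleep(.03); s=arm.get_state(); L.append(np.r_[s["contact_force"],s["moment"]])
    return np.mean(L,0),s
p=np.array([.5475,-.2583,.0754]); R=ori(.217)
q=np.load("p.npy")
rv=[Ro.from_rotvec(v).as_matrix() for v in (q[3:],R)]
d=(Ro.from_matrix(rv[1]@rv[0].T)).as_rotvec()
for a in (.33,.67,1): arm.move_straight(q[:3]+a*(p-q[:3]),(Ro.from_rotvec(a*d)*Ro.from_rotvec(q[3:])).as_rotvec(),speed=.02)
w,s=avg()
def show(): print(round(s["clock"],2),p.round(5),s["tcp_pos"].round(4),w.round(2),Ro.from_rotvec(s["eef_rot"]).as_matrix()[:,2].round(4))
show()
for i in range(8):
    p[:2]+=np.clip(w[:2]*.00006,-.0002,.0002)
    p[2]-=np.clip((10-w[2])*.00008,-.0003,.0003)
    arm.move_straight(p,R,speed=.02); w,s=avg(); show()
np.save("p.npy",p)
E
```

```text
29.19 [ 0.5475 -0.2583  0.0754] [ 0.5479 -0.2586  0.0761] [-0.77 -0.26  6.45  0.16  0.44  0.02] [ 9.e-04 -6.e-04 -1.e+00]
29.57 [ 0.54745 -0.25832  0.07512] [ 0.548  -0.2585  0.0761] [-1.37  0.82  9.35  0.43  0.73  0.02] [ 1.2e-03 -6.0e-04 -1.0e+00]
29.96 [ 0.54737 -0.25827  0.07506] [ 0.5479 -0.2586  0.0761] [-1.57  1.13  8.82  0.38  0.71 -0.  ] [ 1.3e-03 -7.0e-04 -1.0e+00]
30.34 [ 0.54728 -0.2582   0.07497] [ 0.5479 -0.2586  0.0761] [-1.22  0.98  9.65  0.29  0.7  -0.04] [ 1.5e-03 -8.0e-04 -1.0e+00]
30.73 [ 0.5472  -0.25814  0.07494] [ 0.5479 -0.2585  0.0761] [-1.14  0.29  8.86  0.22  0.67 -0.01] [ 1.6e-03 -9.0e-04 -1.0e+00]
31.11 [ 0.54714 -0.25812  0.07485] [ 0.5479 -0.2585  0.0761] [-1.43  0.73  9.53  0.22  0.65  0.  ] [ 1.8e-03 -9.0e-04 -1.0e+00]
31.49 [ 0.54705 -0.25808  0.07481] [ 0.5479 -0.2585  0.0761] [-1.7   0.34  9.85  0.1   0.6   0.01] [ 0.0019 -0.001  -1.    ]
31.88 [ 0.54695 -0.25806  0.0748 ] [ 0.5479 -0.2585  0.0761] [-0.78 -0.2   9.5   0.08  0.49  0.01] [ 0.0021 -0.0011 -1.    ]
32.26 [ 0.5469  -0.25807  0.07476] [ 0.5479 -0.2585  0.0761] [-0.88  0.36  9.73  0.15  0.53 -0.02] [ 0.0022 -0.001  -1.    ]
```

```bash
python3 - <<'E'
from h import *
for _ in range(3): arm.sleep(.4); s=st()
if 8<s["contact_force"][2]<12: print(arm.sign_off())
E
```

```text
t 32.66 [ 0.5479 -0.2585  0.0761] F [-1.25  0.67  9.1 ] M [0.15 0.5  0.05] w 0.175 g 60.0
 t 33.06 [ 0.5479 -0.2585  0.0761] F [ 0.21 -0.05  9.85] M [ 0.14  0.53 -0.03] w 0.181 g 60.0
 t 33.46 [ 0.5479 -0.2585  0.0761] F [-0.72  0.36  9.81] M [ 0.16  0.54 -0.01] w 0.178 g 60.0
the job is handed in; nothing more can be done
None
```

The grey cover is snapped onto the housing and reads flush by tool height. I handed the job in at 33.5 s, with the gripper still on the cover and pressing down at about 10 N.

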